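Dial 43 ohms on the load box and switch the load in

ROBOT

A 6-joint arm with a two-finger parallel gripper is mounted at the origin on a cart in front of the work surface, level with it; the furniture and walls round the work are solid. World frame = base frame: x ahead of the robot, y to its left, z up, the work surface at z = 0. Lengths are in m, angles in rad, forces in N, time in s.
With the tool pointing down it reaches from about 0.275 to 0.825 m from the base axis. Payload 4.9 kg.
Tool frame: the origin (TCP) lies midway between the tips of the shut fingers; the grasp point (between the pads) lies grasp_offset behind it (grasp_offset is the distance from the TCP to the grasp point, in m); z points along the fingers, y is the line along which they close (so a half turn about z gives the same grasp; the last joint's range is limited). The gripper opens to 85 mm and grips with 20 to 120 N. Pads are 22 mm wide; open, the fingers measure 114 mm over their backs; the gripper's body (76 mm by 85 mm) begins 54 mm behind the grasp point. The pads swing forward as they close: fully open they stand 13 mm farther back than shut.
Start: joints at [1.153, 0.326, -0.193, 1.052, 0, 1.437], TCP at [0.154, 0.528, 0.206] pointing down, gripper open.
Joint ranges: [-2.65, 2.65], [-0.97, 1.79], [-1.3, 1.35], [-1.93, 2.1], [-1.47, 1.37], [-3.14, 3.14]. Speed limits (rad/s): [2.57, 2.57, 3.14, 3.14, 3.14, 3.14].

INTERFACE

Orientations are given as a unit quaternion [x, y, z, w].
In Python, from workcell import * gives the robot as it stands.
- The arm moves only by the tool play_rows, never from a script. Its argument "steps" is one flat list of numbers, 4 for each row, row after row: the shift along the world's x, y, z in m, then the turn about the world's z in rad. A call has 1 to 12 rows; each row shifts and turns the commanded pose from where the row before left it; what a row does not reach is not made up. A row lasts 1/10 s, in which the tool goes at most 50 mm and 8.59 degrees, less where a joint would pass 70% of its speed; a pose out of reach is approached as far as the arm can. A call with a gripper value outside its range is refused whole. "fingers" is the opening, from -1 (shut) to 1 (fully open), so that 0 is half open, set as the call begins (left out, the last holds). The fingers move at their own pace and stop on an object; "newtons" is the grip in N (left out, the last holds). Time passes only in rows, so rows that do not move let the fingers close. It gives the time, the measured TCP pose, the force, the opening and the grip force at its end, in the units of the state.
- sense(): the state, without advancing time (a new reading comes with each control period).
- get_image(name): name is "scene" or "side" or "wrist"; returns the picture (400x640x3 uint8, red, green, blue); there is no depth.
- camera_model(name): a dict with "fx", "fy", "cx", "cy" (pixels), "k1" (the pictures are not rectified: a ray, as slopes to the right and down, at radius r is drawn at 1 + k1 r^2 times it, then the intrinsics apply), "rvec" (rotation vector, rad) and "tvec" (3), from world to camera coordinates, as OpenCV has them; the wrist camera has in their place "hand_eye" (4x4, takes a point from camera to tool coordinates, whose origin is the TCP and whose axes are the flange's). Camera axes: x right, y down, z forward; pixel columns grow to the right and rows downward; lengths in m; the calibration is good to about 2 mm. A picture is of the moment at which its call begins: read the wrist's pose just before it. camera_model takes no time and is no camera call.
- job_done(): hands the job in; it is judged then, once.
Trained networks look in the newest picture that a camera, given by its name, has taken for a name from the list of things; names that differ only in an ending like _2 or _b are one class to them, and where a whole thing is asked for, a point or a joint stands for the part that bears it (a point fixed in the world has none). Each returns a list of dicts, best first, with "p" (0 to 1); they miss things now and then, are a little off and sometimes report something else, mostly with a low value. They report only what shows in the picture. A call takes as long as a camera call.
- search_frame(camera, name): "box" ([centre column, centre row, width, height] in pixels, round what is visible of it).
- trace(camera, name): "region" (400x640 bool, what is visible of it) and "box" ([centre column, centre row, width, height] in pixels, round what is visible of it).
The state is a dict: "t": time; "joint_pos": joint angles; "dq": joint speeds; "effort": joint torques, N m; "tcp_pos": TCP position; "tool_rot": TCP orientation; "force": force on the tool from outside, world axes, zero at the start; "ft_torque": the same for the moment, N m; "opening": finger opening in m; "grip_force": force on a finger pad.
Only numpy, scipy, OpenCV 4.12 (cv2) and the standard library are available. Lean on these libraries where they do the work, as an engineer would, in place of code of your own. Each camera call takes 0.05 s, during which the arm holds its last target. There are 200 camera calls.

TASK

A USB meter is plugged into the blue load box, ready for a charger test that needs a 43 ohm load: with a fingertip, turn the left dial (tens, as seen from the robot) to position 4 and the right dial (ones) to position 3, counting the clicks from 0 at the tick with the red dot, where each click clockwise is one more. Only when both dials are set, push the metal toggle switch over, away from the robot to its red dot, to switch the load in. Only push, and gently, with the fingers: do not pinch the dials, lift the box or shove it from its place, and leave the other things where they lie.

Things in the scene. Friction and masses are not known exactly. Their poses are not given: they have to be found in the camera images.
- load_box: blue load box on rubber feet, loose, about 1.5 kg, 150 (x) x 220 (y) mm, its light grey top panel 60 mm above the table; a finned aluminium heat sink adds 25 mm at its back (+x). Origin: under the centre of the blue enclosure, at table height; x points away from the robot (at yaw 0), y to the left, z up
- panel (a point): centre of the top panel, axes as the box's. In this frame, in mm: dial axes at x 18, y +50 (left, tens) and -50 (right, ones); toggle at x -50, y 0; lamp 6 high at x -50, y 40; two binding posts 16 high at x -50, y -66 and -85. Ten black ticks round each dial at radius 24 to 32, longer at 0 (red dot, lower left, 135 degrees anticlockwise of +x) and at 5
- plugged_meter: black inline USB meter, 24x63x12 mm, plugged into the left wall of the load box and part of it; it projects 53 mm to the left (+y) of the box, 20 to 32 mm above the table. Origin: under its centre
- tens_dial (a joint): angle of the left dial (tens), rad: 0 = position 0 (anticlockwise stop), growing clockwise seen from above by 0.524 (30 degrees) a position to 4.71 = position 9. In the box's frame its white-lined pointer end is at 135 degrees minus this, anticlockwise of +x. Let go, it snaps into the nearest position; a click takes 0.03 N m, about 2 N at the bar's end
- ones_dial (a joint): angle of the right dial (ones), rad: 0 = position 0 (anticlockwise stop), growing clockwise seen from above by 0.524 (30 degrees) a position to 4.71 = position 9. In the box's frame its white-lined pointer end is at 135 degrees minus this, anticlockwise of +x. Let go, it snaps into the nearest position; a click takes 0.03 N m, about 2 N at the bar's end
- tens_dial_top (a point): point on the axis of the left dial, on top of its bar handle, 80.5 mm above the table; x runs along the bar to the pointer end (white line), z up. The black bar is 38 mm long (19 to either side of the axis) and 9 mm wide, from 66 to 80.5 mm above the table; below it is a black round skirt of 39 mm diameter, 61 to 66 mm above the table
- ones_dial_top (a point): point on the axis of the right dial, on top of its bar handle, 80.5 mm above the table; x runs along the bar to the pointer end (white line), z up. The black bar is 38 mm long (19 to either side of the axis) and 9 mm wide, from 66 to 80.5 mm above the table; below it is a black round skirt of 39 mm diameter, 61 to 66 mm above the table
- switch (a joint): toggle lever, rad: 0 = off, leaning 0.3 from upright to the front of the box (-x, toward the robot); 0.6 = on, leaning 0.3 to the back (+x, to the red dot on the panel). It snaps over by itself once past upright (0.3); this takes about 1.2 N at its tip
- switch_tip (a point): tip of the toggle's steel bat lever, 8 mm thick at the tip; the lever pivots 62 mm above the table and is 26.5 mm long from there, so that its tip is about 87 mm above the table and swings 16 mm along the box's x
- cutters: side cutters with green dipped grips, 58x130x12 mm, loose; to be left alone. Origin under its centre
- spool: white solder spool with a blue label, 65x64x40 mm, loose; to be left alone. Origin under its centre
- tape: roll of amber tape, 61x61x12 mm, loose; to be left alone. Origin under its centre
- syringe: white syringe with a blue needle, 24x128x16 mm, loose; to be left alone. Origin under its centre
- charger: white adapter with black sockets, the charger to be tested later, 46x47x27 mm, loose; to be left alone. Origin under its centre
- screwdriver: screwdriver with a pink handle, 25x202x26 mm, loose; to be left alone. Origin under its centre
- dropper: amber dropper bottle with a black cap, 29x29x81 mm, standing, loose; to be left alone. Origin under its centre

How it is judged:
On the way:
1. both dials click into their positions (left at 4, right at 3) while the switch is still off (value of joint tens_dial between 1.944 and 2.244 rad and value of joint ones_dial between 1.421 and 1.721 rad and value of joint switch below 0.15 rad), for 0.3 s.
At the end, for the whole second after the job is handed in: left dial at position 4 and right dial at position 3 (each within 0.15 rad), toggle fully over to on, the box standing flat and at rest within 30 mm of where it stood (value of joint tens_dial between 1.944 and 2.244 rad and value of joint ones_dial between 1.421 and 1.721 rad and value of joint switch above 0.5 rad and distance of load_box from where it was at the start of the episode below 0.03 m and linear speed of load_box below 0.02 m/s and angle between load_box's own z axis and vertical below 0.05 rad); the robot touches nothing.
It fails at once if the load is switched in (toggle past upright) while a dial is not at its position (value of joint switch above 0.35 rad and not (value of joint tens_dial between 1.944 and 2.244 rad and value of joint ones_dial between 1.421 and 1.721 rad)).
It fails at once if a dial is pinched or forced (more than 25 N) (contact force between the fingers and tens_dial above 25 N or contact force between the fingers and ones_dial above 25 N).
It fails at once if the box is lifted or tipped (height (world z) of load_box above 0.008 m or angle between load_box's own z axis and vertical above 0.1 rad).
It fails at once if the box is shoved more than 30 mm or turned out of its place (distance of load_box from where it was at the start of the episode above 0.03 m or distance of plugged_meter from where it was at the start of the episode above 0.06 m).
It fails at once if something else on the bench is moved by more than 30 mm (distance of any of cutters, spool, tape, syringe, charger, screwdriver, dropper from where it was at the start of the episode above 0.03 m).
It also fails if it takes over 72 s, if anything falls off the work surface, if the arm or the gripper's body presses on something with over 40 N, if the wrist force passes 120 N, or if a joint passes its speed limit or range.

## Working session

There is one attempt and no reset: what is moved stays moved. The work goes in short steps, Python scripts to look and compute and a tool call to move; the robot and the scene stay as the last step left them, time stands still between calls to the robot, and variables do not carry over. Pictures are saved under pics/ and viewed, at most 10 in all, crops included, and the job is handed in when it is done.

Besides the shell and the picture viewer there is one more tool, called after ">>>" in YAML: its name, and indented under it one key for each argument. play_rows: Moves the arm, as the interface text tells. Its arguments: {"type":"object","properties":{"steps":{"type":"array","items":{"type":"number"}},"fingers":{"type":"number"},"newtons":{"type":"number"}},"required":["steps"]}

```bash
mkdir -p pics; ls; python3 - <<'E'
from workcell import *
import cv2
s=sense();print({k:s[k] for k in('t','tcp_pos','tool_rot','opening','force')})
for n in('scene','side','wrist'):
    im=get_image(n);cv2.imwrite(f'pics/{n}0.png',im[:,:,::-1]);print(n,camera_model(n))
    for o in('load_box','tens_dial_top','ones_dial_top','switch_tip','plugged_meter'):
        print(o,[(d['box'],round(d['p'],2)) for d in search_frame(n,o)][:2])
E
```

```text
pics
{'t': 0.0, 'tcp_pos': array([0.15371499, 0.52742604, 0.20478508]), 'tool_rot': array([ 1.41422843e-01,  9.89948891e-01, -8.41939752e-04, -2.52530482e-04]), 'opening': 0.08545510784840968, 'force': array([ 0.70451216, -0.36485975,  0.06992615])}
scene {'fx': 391.6739432210184, 'fy': 391.6739432210184, 'cx': 316.6177860925165, 'cy': 198.12269315696167, 'k1': -0.03656559760325899, 'rvec': array([ 2.04431724, -0.61585057,  0.36133971]), 'tvec': array([-0.42053863,  0.22003871,  0.96033257])}
load_box [([329.1, 226.7, 88.9, 62.8], 0.79)]
tens_dial_top []
ones_dial_top []
switch_tip []
plugged_meter [([327.5, 226.4, 92.0, 68.4], 0.59)]
side {'fx': 433.18953512106384, 'fy': 433.18953512106384, 'cx': 316.9879050597221, 'cy': 205.62020140759404, 'k1': -0.040792587192479725, 'rvec': array([ 0.28547677, -2.56266862,  1.53039808]), 'tvec': array([0.49392618, 0.10296454, 1.25760932])}
load_box [([316.5, 211.1, 58.6, 53.5], 0.83)]
tens_dial_top [([299.4, 182.7, 1.3, 12.5], 0.43), ([368.8, 180.4, 11.5, 8.3], 0.4)]
ones_dial_top []
switch_tip []
plugged_meter []
wrist {'fx': 297.40259984987046, 'fy': 297.40259984987046, 'cx': 313.5292374870773, 'cy': 194.84815107463936, 'k1': -0.026612398054445797, 'hand_eye': array([[ 2.48401280e-04, -9.45819480e-01, -3.24692855e-01,
         8.38535716e-02],
       [ 9.99999752e-01,  2.08616696e-05,  7.04265097e-04,
         4.48784267e-04],
       [-6.59334013e-04, -3.24692949e-01,  9.45819250e-01,
        -1.68335323e-01],
       [ 0.00000000e+00,  0.00000000e+00,  0.00000000e+00,
         1.00000000e+00]])}
load_box []
tens_dial_top []
ones_dial_top [([163.2, 393.6, 24.6, 12.9], 0.52)]
switch_tip []
plugged_meter []
```

```bash
cat > h.py <<'E'
import numpy as np,cv2
from scipy.spatial.transform import Rotation as R
from workcell import *
def cam(n,s=None):
    m=camera_model(n)
    if n=='wrist':
        T=np.eye(4);T[:3,:3]=R.from_quat(s['tool_rot']).as_matrix();T[:3,3]=s['tcp_pos']
        T=np.linalg.inv(T@m['hand_eye']);return m,T[:3,:3],T[:3,3]
    return m,cv2.Rodrigues(m['rvec'])[0],m['tvec']
def pix(c,uv,z):
    m,Rm,t=c;d=(np.array(uv,float)-[m['cx'],m['cy']])/[m['fx'],m['fy']];p=d.copy()
    for _ in range(20):p=d/(1+m['k1']*(p@p))
    r=Rm.T@np.r_[p,1];o=-Rm.T@t;return o+r*(z-o[2])/r[2]
def proj(c,P):
    m,Rm,t=c;q=Rm@np.array(P)+t;p=q[:2]/q[2];return p*(1+m['k1']*(p@p))*[m['fx'],m['fy']]+[m['cx'],m['cy']]
E
python3 - <<'E'
from h import *
a=cv2.imread('pics/scene0.png');cv2.imwrite('pics/a.png',np.vstack([cv2.resize(a[150:300,220:440],(792,540),interpolation=2)]))
c=cam('scene');print(pix(c,(329,226),.06))
c=cam('side');print(pix(c,(316,211),.06))
E
```

```text
[ 0.47985747 -0.10036192  0.06      ]
[0.50398501 0.02419539 0.06      ]
```

View pics/a.png

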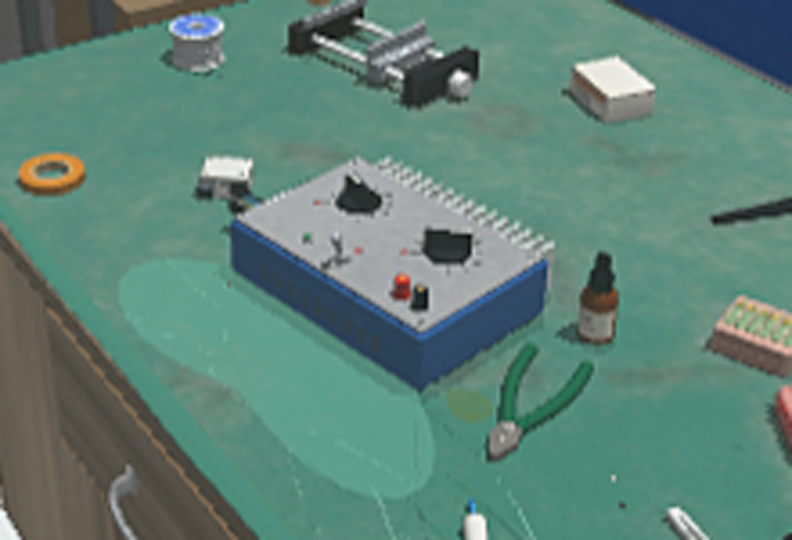

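View pics/scene0.png

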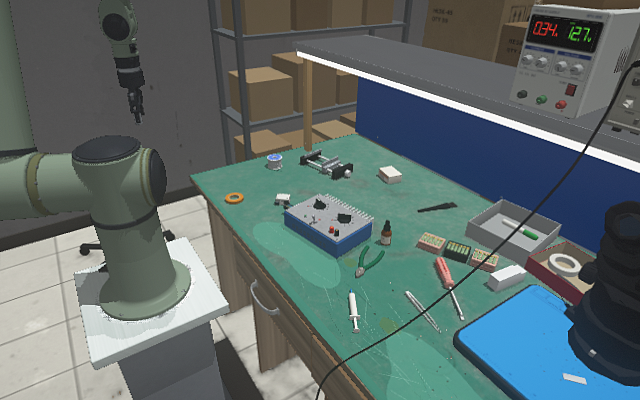

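```bash
python3 - <<'E'
from h import *
c=cam('scene')
P=[pix(c,(220+u/3.6,150+v/3.6),.06)[:2] for u,v in((357,158),(235,222),(420,332),(550,255))]
print(np.round(P,3),np.mean(P,0));P=np.array(P)
print([np.linalg.norm(P[i]-P[i-1]) for i in range(4)],np.degrees(np.arctan2(*(P[0]-P[1])[::-1])),np.degrees(np.arctan2(*(P[1]-P[2])[::-1])))
print('dropper',pix(c,(220+597/3.6,150+335/3.6),0),R.from_quat(sense()['tool_rot']).as_matrix().round(2))
E
```

```text
[[ 0.556  0.06 ]
 [ 0.414  0.029]
 [ 0.454 -0.171]
 [ 0.599 -0.148]] [ 0.50580698 -0.05748022]
[np.float64(0.21219032100528457), np.float64(0.14471467550117234), np.float64(0.20433530225554536), np.float64(0.14698162429746)] 12.394786606222292 101.17502020711336
dropper [ 0.61825441 -0.19023713  0.        ] [[-0.96  0.28 -0.  ]
 [ 0.28  0.96  0.  ]
 [ 0.    0.   -1.  ]]
```

>>> play_rows:
  steps: [0.02,-0.045,0.005,0.04,0.02,-0.045,0.005,0.04,0.02,-0.045,0.005,0.04,0.02,-0.045,0.005,0.04,0.02,-0.045,0.005,0.04,0.02,-0.045,0.005,0.04,0.02,-0.045,0.005,0.04,0.025,-0.045,0.005,0.04,0.025,-0.045,0.005,0.04,0.025,-0.045,0,0.04,0.025,-0.045,0,0.04,0.025,-0.045,0,0.05]
  fingers: 1

```text
t: 2.1
tcp_pos: [0.4159, -0.0073, 0.2507]
tool_rot: [-0.103, 0.995, -0.0, 0.001]
force: [0.0, 0.6, 0.1]
opening: 0.0856
grip_force: 0.0
```

>>> play_rows:
  steps: [0.02,-0.045,0,0,0.02,0,0,0,0,0,0,0,0,0,0,0]

```text
t: 2.5
tcp_pos: [0.4545, -0.0499, 0.2499]
tool_rot: [-0.103, 0.995, 0.0, -0.001]
force: [-0.6, 0.7, -0.1]
opening: 0.0856
grip_force: 0.0
```

```bash
python3 - <<'E'
from h import *
s=sense();print(s['t'],s['tcp_pos'],s['tool_rot'])
im=get_image('wrist');cv2.imwrite('pics/w1.png',im[:,:,::-1])
np.save('s1.npy',np.r_[s['tcp_pos'],s['tool_rot']])
E
```

```text
2.5 [ 0.45453455 -0.04993379  0.24991097] [-1.02937392e-01  9.94687570e-01  2.84170425e-04 -6.71510449e-04]
```

View pics/w1.png

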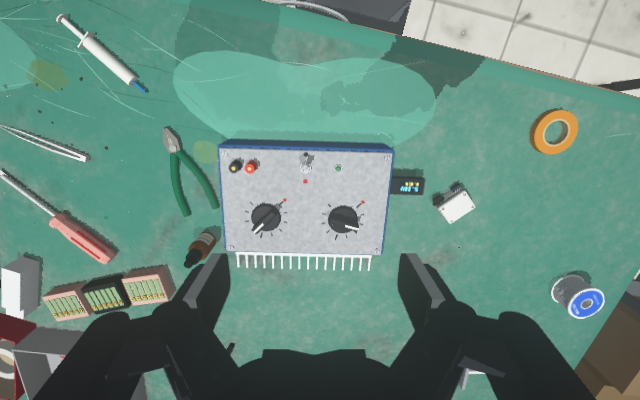

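```bash
python3 - <<'E'
import cv2
a=cv2.imread('pics/w1.png');cv2.imwrite('pics/w1c.png',cv2.resize(a[140:265,210:410],(800,500),interpolation=2))
E
```

```text
(no output)
```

View pics/w1c.png

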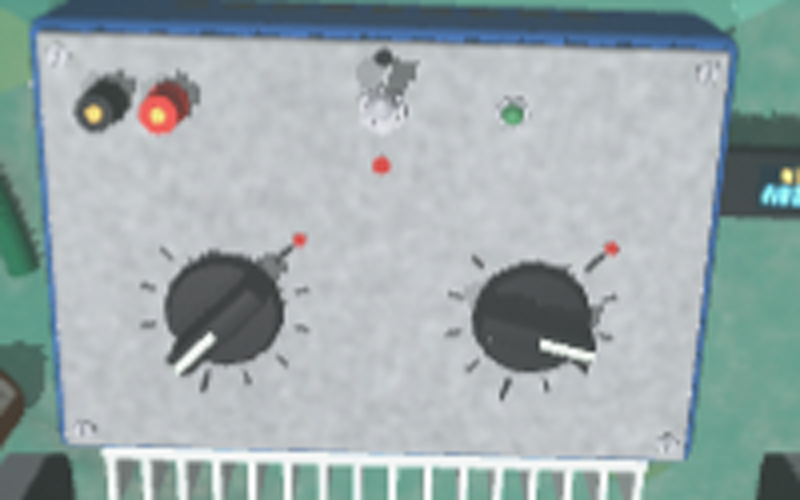

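```bash
cat > fit.py <<'E'
from h import *
from scipy.optimize import least_squares
def fit(c,obs):
    U=np.array([o[0] for o in obs],float);B=np.array([o[1] for o in obs],float)/1000
    def res(q):
        a=q[2];M=np.array([[np.cos(a),-np.sin(a),0],[np.sin(a),np.cos(a),0],[0,0,1]])
        return np.ravel([proj(c,M@b+[q[0],q[1],0])-u for u,b in zip(U,B)])
    r=least_squares(res,[.506,-.057,.2]);return r.x,res(r.x).reshape(-1,2)
def frame(q,x,y): return np.array([q[0]+np.cos(q[2])*x-np.sin(q[2])*y,q[1]+np.sin(q[2])*x+np.cos(q[2])*y])
def ang(c,q,tip,base,z=.0805):
    d=pix(c,tip,z)-pix(c,base,z);return np.degrees(np.arctan2(d[1],d[0])-q[2])
E
python3 - <<'E'
from fit import *
v=np.load('s1.npy');c=cam('wrist',dict(tcp_pos=v[:3],tool_rot=v[3:]))
f=lambda u,v:(210+u/4,140+v/4)
obs=[(f(38,32),(-75,-110,60)),(f(735,48),(-75,110,60)),(f(690,458),(75,110,60)),(f(65,442),(75,-110,60)),
(f(158,115),(-50,-66,76)),(f(93,113),(-50,-85,76)),(f(512,113),(-50,40,66))]
for t,(rx,ry) in ((50,(612,248)),(-50,(300,240))): pass
q,r=fit(c,obs);print(q,np.degrees(q[2]),r.round(1).tolist())
for n,y,tip,base in (('tens',.05,(594,357),(540,344)),('ones',-.05,(178,373),(212,337))):
    p=frame(q,.018,y);print(n,p,'pos',(135-ang(c,q,f(*tip),f(*base)))/30%12, 'axis px',(proj(c,[*p,.0805])-[210,140])*4)
    rd=pix(c,f(*((612,248) if y>0 else (300,240))),.06)[:2]-p;print(np.linalg.norm(rd),np.degrees(np.arctan2(rd[1],rd[0])-q[2]))
    d=pix(c,f(*tip),.0805)[:2]-p;print('tip r',np.linalg.norm(d),(135-np.degrees(np.arctan2(d[1],d[0])-q[2]))/30%12)
print('switch',frame(q,-.05,0),frame(q,-.058,0))
E
```

```text
[ 0.50848797 -0.04872047  0.18082171] 10.360320881044716 [[-4.3, -3.2], [3.1, -2.6], [1.7, 3.3], [-2.1, 3.7], [0.3, 0.2], [0.5, 0.4], [0.7, 0.9]]
tens [0.51720261 0.00370143] pos 1.9418613071132904 axis px [538.91743812 341.28613569]
0.03404724719595469 134.80371735295222
tip r 0.018259819770121713 2.0258544325266183
ones [ 0.5351864 -0.0946682] pos 5.871178952806971 axis px [217.37650813 333.87707174]
0.03406989283278197 135.27679145621332
tip r 0.018804369548452195 5.927593950888508
switch [ 0.45930316 -0.05771237] [ 0.45143359 -0.05915107]
```

>>> play_rows:
  steps: [0.006,0.005,-0.01,0.13,0.006,0.005,-0.01,0.13,0.006,0.005,-0.01,0.13,0.006,0.005,-0.01,0.13,0.006,0.005,-0.015,0.13,0.006,0.005,-0.015,0.13,0.006,0.006,-0.02,0.13,0.006,0.006,-0.02,0.13,0.006,0.006,-0.02,0.13,0.009,0.006,-0.01,0.115,0,0,0,0,0,0,0,0]
  fingers: -0.53
  newtons: 20

```text
t: 3.75
tcp_pos: [0.5174, 0.0047, 0.1107]
tool_rot: [-0.678, 0.735, 0.0, -0.0]
force: [-0.2, -0.4, 0.6]
opening: 0.02
grip_force: 0.0
```

```bash
cat > look.py <<'E'
import sys
from fit import *
n=sys.argv[1];s=sense();im=get_image('wrist');c=cam('wrist',s)
q=np.array([ 0.50848797,-0.04872047,0.18082171])
x=2*np.degrees(np.arctan2(s['tool_rot'][1],s['tool_rot'][0]))
print(s['t'],s['tcp_pos'],'toolx',x,'open',s['opening'])
for y in(.05,-.05):
    p=proj(c,[*frame(q,.018,y),.0805]);print(p)
    if 0<p[0]<640 and 0<p[1]<400: cv2.circle(im,tuple(int(v) for v in p),2,(0,255,0),-1)
p=proj(c,s['tcp_pos']);print('tcp',p);cv2.circle(im,tuple(int(v) for v in p),2,(255,0,255),-1)
cv2.imwrite(f'pics/{n}.png',im[:,:,::-1])
E
python3 look.py w2
```

```text
3.75 [0.51741474 0.00472099 0.11071409] toolx 265.4107885682944 open 0.019962692884972284
[313.67035103 213.12091661]
[272.05210643  68.52823052]
tcp [313.50386313 233.1264029 ]
```

View pics/w2.png

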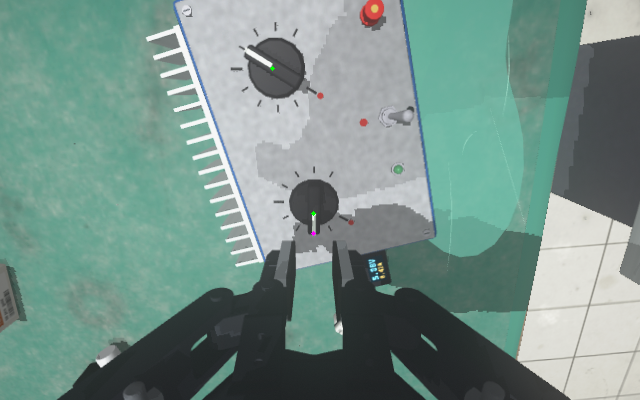

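```bash
cat > blobs.py <<'E'
from fit import *
def blobs(im):
    h=cv2.cvtColor(im,cv2.COLOR_RGB2HSV);out=[]
    m=(((h[...,0]<6)|(h[...,0]>174))&(h[...,1]>110)&(h[...,2]>60)).astype('uint8')
    n,_,st,ce=cv2.connectedComponentsWithStats(m)
    return [(ce[i].round(1).tolist(),int(st[i,4])) for i in range(1,n) if 3<=st[i,4]<150]
def white_line(im,c,p,z=.0805):
    u=proj(c,[*p,z]);k=np.zeros(im.shape[:2],'uint8');s=abs(proj(c,[p[0]+.015,p[1],z])-u).max()
    cv2.circle(k,tuple(int(v) for v in u),int(s*1.25),1,-1)
    m=((im.min(2)>200)&(k>0)).astype('uint8');n,_,st,ce=cv2.connectedComponentsWithStats(m)
    if n<2:return None
    return ce[1+np.argmax(st[1:,4])],st[1:,4].max()
E
python3 - <<'E'
from blobs import *
a=cv2.imread('pics/w2.png')[:,:,::-1].copy();s=sense();c=cam('wrist',s);q=[.50848797,-.04872047,.18082171]
print(blobs(a))
M=lambda x,y,z:proj(c,[*frame(q,x/1e3,y/1e3),z/1e3]).round(1)
print('dots',M(-6,74,60),M(-6,-26,60),'lamp',M(-50,40,66),'skirt',M(18,50,66),M(18,-50,66),'tip',M(18+19*np.cos(1.309),50+19*np.sin(1.309),80.5),'corner fl',M(-75,110,60))
v=np.load('s1.npy');c=cam('wrist',dict(tcp_pos=v[:3],tool_rot=v[3:]));a=cv2.imread('pics/w1.png')[:,:,::-1].copy()
print(blobs(a));print('dots',M(-6,74,60),M(-6,-26,60))
E
```

```text
[([319.9, 95.3], 25), ([363.0, 122.1], 42), ([350.5, 222.3], 14)]
dots [350.6 223.1] [319.3  97.3] lamp [399.4 171.8] skirt [314.2 206.1] [275.6  70.8] tip [314.2 237. ] corner fl [441.1 241.7]
[([250.5, 166.9], 81), ([304.8, 181.0], 10), ([284.5, 199.5], 4), ([362.5, 201.5], 4), ([96.1, 237.8], 35), ([90.6, 241.5], 90), ([84.9, 247.9], 67), ([62.4, 356.8], 5), ([5.0, 398.2], 9)]
dots [363.4 201.6] [285.5 199.8]
```

>>> play_rows:
  steps: [0,-0.002,-0.012,0,0,0,-0.012,0,0,0,-0.01,0,0,0,-0.008,0,0,0,0,0]

```text
t: 4.3
tcp_pos: [0.5168, 0.0019, 0.0666]
tool_rot: [-0.678, 0.735, 0.001, -0.001]
force: [-0.0, 0.9, -0.2]
opening: 0.02
grip_force: 0.0
```

>>> play_rows:
  steps: [0,0,0.001,-0.12,0,0,0,-0.12,0,0,0,-0.12,0,0,0,-0.12,0,0,0,-0.12,0,0,0,-0.12]

```text
t: 4.9
tcp_pos: [0.5184, 0.0018, 0.0694]
tool_rot: [-0.374, 0.928, -0.0, 0.0]
force: [1.1, -0.1, -0.1]
opening: 0.02
grip_force: 0.0
```

>>> play_rows:
  steps: [0,0,0,-0.12,0,0,0,-0.12,0,0,0,-0.12,0,0,0,-0.12,0,0,0,-0.12,0,0,0,-0.12,0,0,0,0,0,0,0,0]

```text
t: 5.7
tcp_pos: [0.5183, 0.0019, 0.0693]
tool_rot: [-0.027, 1.0, -0.0, 0.0]
force: [0.1, 0.5, -0.2]
opening: 0.0204
grip_force: 0.0
```

```bash
python3 look.py w3; python3 - <<'E'
from blobs import *
a=cv2.imread('pics/w3.png')[:,:,::-1];print(blobs(a))
cv2.imwrite('pics/w3c.png',cv2.resize(cv2.imread('pics/w3.png')[100:300,200:440],(720,600),interpolation=2))
E
```

```text
5.7 [0.51829543 0.00186236 0.06933668] toolx 183.07010360570047 open 0.0203568742132795
[315.75893285 240.83198601]
[152.9150397  259.09781104]
tcp [312.59522823 233.86649377]
[([222.0, 161.0], 57), ([347.4, 186.5], 28), ([191.6, 205.0], 28)]
```

View pics/w3c.png

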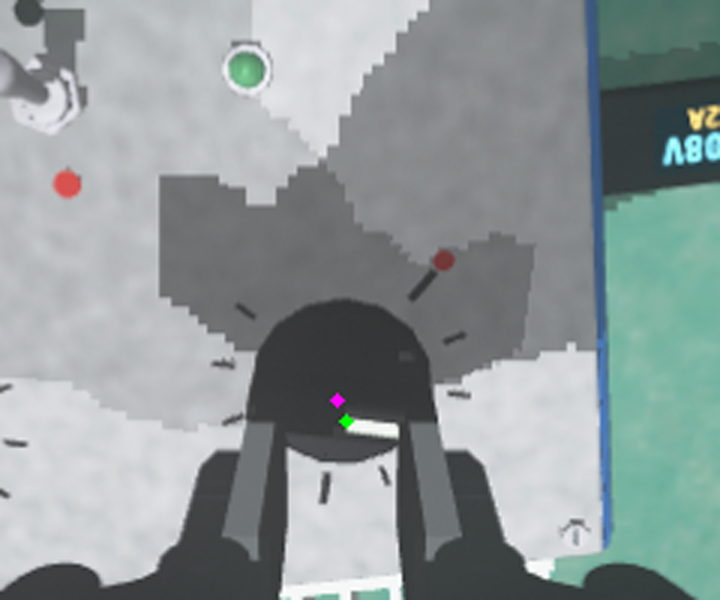

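```bash
python3 - <<'E'
import cv2,numpy as np
a=cv2.imread('pics/w3.png')[140:400,180:460].astype(float)
cv2.imwrite('pics/w3d.png',cv2.resize(np.clip(255*(a/110)**.7,0,255).astype('uint8'),(646,600),interpolation=2))
E
```

```text
(no output)
```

View pics/w3d.png

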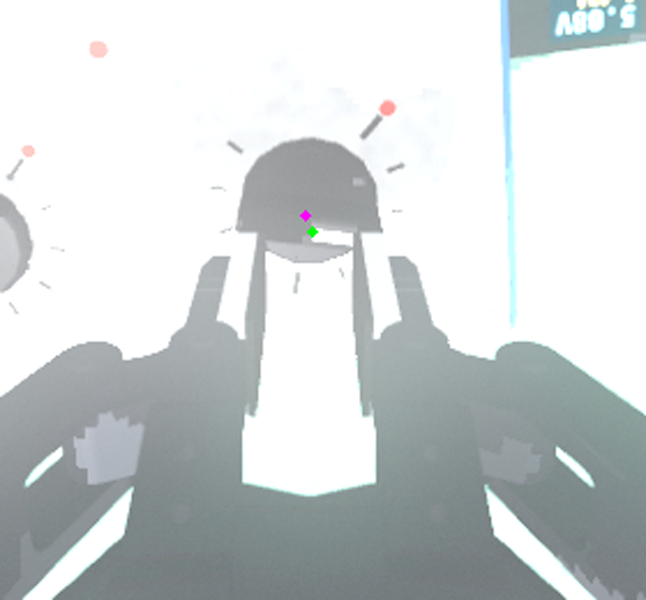

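>>> play_rows:
  steps: [0,0,0,0.144,0,0,0,0.144,0,0,0,0.144,0,0,0,0.144,0,0,0,0.144,0,0,0,0.144,0,0,0,0.144,0,0,0,0.144,0,0,0,0.144,0,0,0,0.144,0,0,-0.002,0,0,0,0,0]

```text
t: 6.95
tcp_pos: [0.518, 0.0019, 0.067]
tool_rot: [-0.678, 0.735, 0.0, -0.0]
force: [-0.1, 0.3, -0.1]
opening: 0.0199
grip_force: 0.0
```

>>> play_rows:
  steps: [0,0,-0.002,0,0,0,-0.002,0,0,0,0,0]

```text
t: 7.25
tcp_pos: [0.5179, 0.0019, 0.0629]
tool_rot: [-0.678, 0.735, 0.0, -0.0]
force: [0.4, -0.8, -0.4]
opening: 0.0201
grip_force: 0.0
```

```bash
python3 look.py w4; python3 - <<'E'
from h import *
s=sense();im=get_image('side');c=cam('side');p=proj(c,s['tcp_pos']);print(p,s['force'])
x,y=[int(v) for v in p];cv2.circle(im,(x,y),1,(255,0,255),-1)
A=cv2.resize(im[y-50:y+30,x-60:x+60,::-1],(720,480),interpolation=0)
cv2.imwrite('pics/s4.png',A)
E
```

```text
7.25 [0.51791548 0.00190767 0.06288125] toolx 265.40417542271166 open 0.02011934847744018
[315.00989485 249.59698047]
[260.38357839  66.98215648]
tcp [313.50402475 233.12654391]
[313.28390863 206.3132095 ] [-0.275433    0.64810553 -0.09074672]
```

View pics/s4.png

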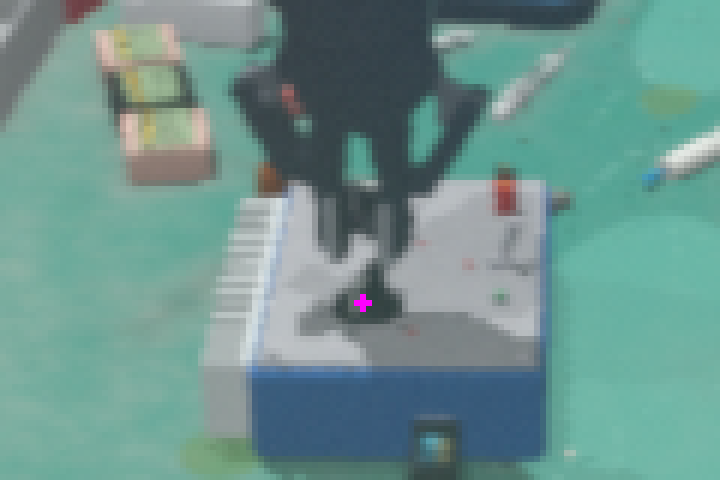

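>>> play_rows:
  steps: [0,0,-0.004,0,0,0,-0.004,0,0,0,-0.003,0,0,0,0,0]

```text
t: 7.75
tcp_pos: [0.5176, 0.002, 0.0516]
tool_rot: [-0.678, 0.735, 0.0, -0.0]
force: [0.3, -0.3, 0.6]
opening: 0.0201
grip_force: 0.0
```

>>> play_rows:
  steps: [0,0,-0.002,0,0,0,-0.002,0,0,0,-0.001,0,0,0,0,0]

```text
t: 8.15
tcp_pos: [0.5181, 0.0019, 0.0471]
tool_rot: [-0.678, 0.735, 0.0, -0.0]
force: [0.4, 0.7, -0.1]
opening: 0.0199
grip_force: 0.0
```

>>> play_rows:
  steps: [0,0,0,-0.12,0,0,0,-0.12,0,0,0,-0.12,0,0,0,-0.12,0,0,0,-0.12]

```text
t: 8.65
tcp_pos: [0.5173, 0.0017, 0.0471]
tool_rot: [-0.429, 0.903, 0.0, -0.001]
force: [-1.7, -0.3, 0.1]
opening: 0.0201
grip_force: 0.6
```

```bash
cat > dial.py <<'E'
# report both dial positions from the white lines in the wrist picture
from blobs import *
s=sense();im=get_image('wrist');c=cam('wrist',s);q=[.5085,-.0495,.1808]
print(s['t'],s['tcp_pos'].round(4),'toolx',2*np.degrees(np.arctan2(s['tool_rot'][1],s['tool_rot'][0])),s['force'].round(1),s['ft_torque'].round(2))
print(blobs(im),[proj(c,[*frame(q,-.006,y),.06]).round(1).tolist() for y in(.074,-.026)])
for y in(.05,-.05):
    p=frame(q,.018,y);w=white_line(im,c,p)
    if w is not None:
        d=pix(c,w[0],.0805)[:2]-p;print(y,w,'r',np.linalg.norm(d),'pos',(135-np.degrees(np.arctan2(d[1],d[0])-q[2]))/30%12)
cv2.imwrite('pics/last.png',im[:,:,::-1])
E
python3 dial.py
```

```text
8.65 [0.5173 0.0017 0.0471] toolx 230.77560371110988 [-1.7 -0.3  0.1] [-0.13  0.31  0.  ]
[([303.4, 120.2], 87), ([233.0, 125.7], 52), ([372.9, 239.8], 32)] [[372.3, 240.1], [232.3, 127.1]]
0.05 (array([306.76958525, 281.94930876]), np.int32(217)) r 0.012262848966134615 pos 3.8132583477115904
-0.05 (array([132.7593985 , 137.98496241]), np.int32(133)) r 0.00667392004494814 pos 6.225611810183578
```

>>> play_rows:
  steps: [0,0,0,-0.12,0,0,0,-0.12,0,0,0,-0.12,0,0,0,-0.12,0,0,0,-0.12,0,0,0,-0.12,0,0,0,-0.1,0,0,0,0]

```text
t: 9.5
tcp_pos: [0.5184, 0.0019, 0.0474]
tool_rot: [-0.037, 0.999, -0.0, 0.0]
force: [-0.1, 0.1, 0.0]
opening: 0.0203
grip_force: 0.0
```

```bash
python3 dial.py
```

```text
9.5 [0.5184 0.0019 0.0474] toolx 184.1879316023235 [-0.1  0.1  0. ] [-0.01  0.08  0.03]
[([211.5, 167.9], 72), ([352.6, 198.9], 41), ([177.0, 216.0], 39)] [[352.7, 199.4], [177.7, 217.1]]
0.05 (array([305.06844106, 280.44486692]), np.int32(263)) r 0.013245216333869384 pos 5.457295489302723
-0.05 (array([121.4892168 , 285.54143019]), np.int32(881)) r 0.007921352579221465 pos 6.283697333038938
```

>>> play_rows:
  steps: [0,0,0.02,0,0,0,0.02,0,0,0,0.02,0,0.003,-0.02,0,-0.13,0.003,-0.02,0,-0.13,0.003,-0.02,0,-0.14,0.003,-0.02,0,-0.14,0.005,-0.017,0,-0.137,0,0,0,0]

```text
t: 10.45
tcp_pos: [0.5361, -0.0971, 0.1074]
tool_rot: [0.299, 0.954, -0.0, 0.001]
force: [-0.8, -0.8, -0.3]
opening: 0.0201
grip_force: 0.0
```

```bash
python3 look.py w5; python3 - <<'E'
import cv2
cv2.imwrite('pics/w5c.png',cv2.resize(cv2.imread('pics/w5.png')[80:340,220:540],(738,600),interpolation=2))
E
```

```text
10.45 [ 0.53605898 -0.09709595  0.10738832] toolx 145.26477950781478 open 0.020147761731977496
[425.97679155 111.76136841]
[314.88871702 214.65845204]
tcp [312.70424812 234.41219168]
```

View pics/w5c.png

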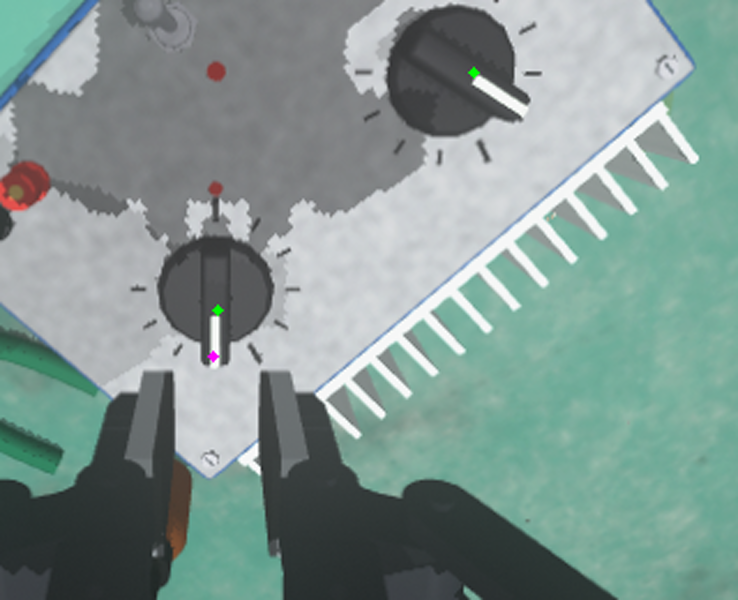

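>>> play_rows:
  steps: [0,0.001,-0.02,0,0,0,-0.02,0,0,0,-0.01,0,0,0,-0.008,0,0,0,-0.002,0,0,0,0,0]

```text
t: 11.1
tcp_pos: [0.5353, -0.0939, 0.0474]
tool_rot: [0.298, 0.955, 0.0, 0.0]
force: [1.3, 0.3, 0.0]
opening: 0.0202
grip_force: 0.0
```

>>> play_rows:
  steps: [0,0,0,0.12,0,0,0,0.12,0,0,0,0.12,0,0,0,0.12,0,0,0,0.12,0,0,0,0.12,0,0,0,0.12,0,0,0,0.12]

```text
t: 11.9
tcp_pos: [0.5355, -0.0948, 0.0481]
tool_rot: [-0.179, 0.984, -0.001, 0.0]
force: [-1.0, -1.6, -0.2]
opening: 0.0202
grip_force: 0.7
```

>>> play_rows:
  steps: [0,0,0,0.12,0,0,0,0.12,0,0,0,0.12,0,0,0,0.12,0,0,0,0.12,0,0,0,0.12,0,0,0,0.12,0,0,0,0.12,0,0,0,0.02,0,0,0,0]

```text
t: 12.9
tcp_pos: [0.5357, -0.0943, 0.0479]
tool_rot: [-0.618, 0.786, -0.0, 0.0]
force: [0.1, -0.2, 0.6]
opening: 0.02
grip_force: 0.0
```

>>> play_rows:
  steps: [0,0,0.02,0,0,0,0.02,0,0,0,0.022,0,-0.015,0.0035,0,-0.144,-0.015,0.0035,0,-0.144,-0.015,0.0035,0,-0.144,-0.015,0.0035,0,-0.144,-0.015,0.0035,0,-0.144,-0.015,0.0035,0,-0.144,-0.015,0.0035,0,-0.144,-0.0155,0.003,0,-0.142,0,0,0,0]
  fingers: -1

```text
t: 14.1
tcp_pos: [0.4128, -0.066, 0.1093]
tool_rot: [-0.091, 0.996, 0.0, -0.001]
force: [0.2, -0.1, -0.3]
opening: 0.0002
grip_force: 0.0
```

```bash
python3 dial.py; python3 - <<'E'
from blobs import *
s=sense();im=cv2.imread('pics/last.png');c=cam('wrist',s);q=[.5085,-.0495,.1808]
u=proj(c,[*frame(q,-.058,0),.087]);print(u,proj(c,s['tcp_pos']),s['opening'],proj(c,[*frame(q,.018,-.05),.0805]))
cv2.imwrite('pics/w6.png',im)
E
```

```text
14.1 [ 0.4128 -0.066   0.1093] toolx 190.48273430259476 [ 0.2 -0.1 -0.3] [-0.01  0.    0.  ]
[([36.1, 331.2], 122), ([19.8, 348.6], 118)] [[394.8, 301.6], [282.1, 301.6]]
[312.25257428 265.7636052 ] [312.6200914  233.75481097] -0.0002719148457564349 [253.07475048 338.52600249]
```

View pics/w6.png

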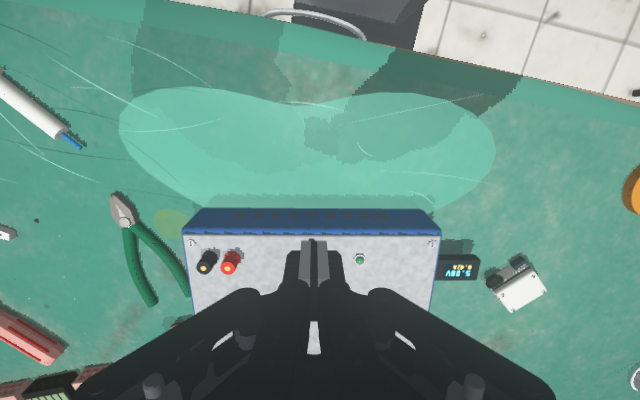

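>>> play_rows:
  steps: [0,0,0.04,0,0.02,0.005,0.03,0,0.03,0.005,0.02,0,0.03,0.005,0.01,0,0.03,0.005,0,0,0.03,0.005,0,0,0,0,0,0,0,0,0,0]

```text
t: 14.95
tcp_pos: [0.5553, -0.0416, 0.2088]
tool_rot: [-0.093, 0.996, 0.0, -0.0]
force: [0.0, 0.8, -0.8]
opening: 0.0001
grip_force: 0.0
```

```bash
sed -i 's/int(s\*1.25)/int(s*1.15)/;s/im.min(2)>200/im.min(2)>170/' blobs.py; python3 dial.py; python3 - <<'E'
from blobs import *
s=sense();im=cv2.imread('pics/last.png')[:,:,::-1];c=cam('wrist',s);q=[.5085,-.0495,.1808]
for y in(.05,-.05):
    p=frame(q,.018,y);print(y,proj(c,[*p,.0805]))
    for k in range(10):   # brightness along each candidate pointer direction
        a=q[2]+np.radians(135-30*k);v=[]
        for r in(6,9,12,15,17):
            u=proj(c,[p[0]+r/1e3*np.cos(a),p[1]+r/1e3*np.sin(a),.0805]).round().astype(int);v.append(int(im[u[1],u[0]].min()))
        print(k,v)
E
```

```text
14.95 [ 0.5553 -0.0416  0.2088] toolx 190.65493229716336 [ 0.   0.8 -0.8] [-0.05 -0.02  0.01]
[([246.3, 77.5], 145), ([313.8, 97.1], 21), ([288.9, 122.6], 11), ([384.9, 123.9], 8), ([68.3, 188.5], 50), ([61.2, 191.5], 124), ([53.9, 198.5], 99), ([2.1, 298.1], 42)] [[384.5, 124.0], [288.8, 123.4]]
0.05 (array([364.75609756, 158.26829268]), np.int32(41)) r 0.008362583846501343 pos 4.0819697452830725
-0.05 (array([254.02222222, 159.48888889]), np.int32(45)) r 0.01445336610936378 pos 6.040815975621617
0.05 [363.19911275 151.03488755]
0 [72, 76, 64, 64, 64]
1 [66, 75, 75, 84, 206]
2 [67, 76, 76, 204, 202]
3 [72, 66, 75, 213, 192]
4 [246, 246, 246, 246, 240]
5 [78, 65, 77, 177, 209]
6 [65, 79, 81, 78, 175]
7 [79, 81, 82, 83, 85]
8 [63, 79, 67, 68, 68]
9 [65, 61, 64, 63, 67]
-0.05 [263.71362016 150.57875331]
0 [64, 66, 65, 87, 87]
1 [66, 65, 65, 76, 87]
2 [78, 71, 65, 65, 66]
3 [231, 217, 217, 242, 215]
4 [79, 90, 88, 205, 207]
5 [89, 93, 79, 211, 211]
6 [90, 90, 82, 211, 194]
7 [89, 90, 82, 168, 207]
8 [78, 89, 89, 75, 180]
9 [84, 83, 83, 83, 84]
```

>>> play_rows:
  steps: [-0.03,-0.005,0,0,-0.03,-0.005,0,0,-0.03,-0.005,0,0,-0.03,-0.005,-0.01,0,-0.022,-0.005,-0.03,0,0,0,-0.04,0,0,0,-0.04,0,0,0,-0.025,0,0,0,-0.012,0,0,0,0,0]

```text
t: 16.0
tcp_pos: [0.4103, -0.0662, 0.051]
tool_rot: [-0.092, 0.996, 0.001, -0.002]
force: [-0.5, -0.1, 0.5]
opening: 0.0002
grip_force: 0.0
```

>>> play_rows:
  steps: [0.005,0.001,0,0,0.005,0.001,0,0,0.005,0.001,0,0,0.003,0.0005,0,0,0.003,0.0005,0,0,0.003,0.0005,0,0]

```text
t: 16.6
tcp_pos: [0.437, -0.062, 0.0524]
tool_rot: [-0.092, 0.996, -0.0, 0.0]
force: [-0.3, 0.1, 0.5]
opening: 0.0001
grip_force: 0.0
```

>>> play_rows:
  steps: [0.003,0.0005,0,0,0.003,0.0005,0,0,0.003,0.0005,0,0,0.003,0.0005,0,0]

```text
t: 17.0
tcp_pos: [0.4493, -0.0601, 0.0523]
tool_rot: [-0.092, 0.996, 0.0, 0.0]
force: [-0.0, -0.2, 0.2]
opening: 0.0001
grip_force: 0.0
```

```bash
python3 - <<'E'
from blobs import *
s=sense();print(s['t'],s['tcp_pos'],s['force'],s['ft_torque'])
for k in('side','scene'):
    im=get_image(k);c=cam(k);q=[.5085,-.0495,.1808];u=[proj(c,[*frame(q,x,0),.087]).round(1) for x in(-.058,-.042)];print(k,u,search_frame(k,'switch_tip')[:2])
E
```

```text
17.0 [ 0.44925792 -0.0600921   0.05227438] [-0.00954355 -0.18148412  0.24551284] [-0.00914299 -0.02750156  0.03127521]
side [array([338.3, 192.4]), array([333.2, 192.4])] []
scene [array([312.5, 214.2]), array([316.6, 212.1])] []
```

>>> play_rows:
  steps: [-0.02,-0.0035,0,0,-0.016,-0.003,0,0,0,0,0.04,0,0,0,0.04,0,0.01,0,0.04,0,0.03,0.005,0.03,0,0.03,0.005,0.006,0,0.03,0.005,0,0,0.03,0.005,0,0,0.012,0.003,0,0,0,0,0,0,0,0,0,0]

```text
t: 18.4
tcp_pos: [0.5538, -0.0435, 0.2078]
tool_rot: [-0.092, 0.996, 0.0, -0.001]
force: [-0.4, 0.1, -0.1]
opening: 0.0002
grip_force: 0.0
```

```bash
cp pics/last.png pics/before.png; python3 dial.py; python3 - <<'E'
from blobs import *
s=sense();c=cam('wrist',s);q=[.5085,-.0495,.1808]
b=cv2.imread('pics/before.png',0);a=cv2.imread('pics/last.png',0)
for x in(-.058,-.042):print(x,proj(c,[*frame(q,x,0),.087]))
print('nut',proj(c,[*frame(q,-.05,0),.062]))
for n,i in(('before',b),('after',a)):
    print(n);print(i[50:98:3,296:336:3])
E
```

```text
18.4 [ 0.5538 -0.0435  0.2078] toolx 190.5636807978769 [-0.4  0.1 -0.1] [ 0.03 -0.02  0.01]
[([247.7, 79.5], 141), ([315.0, 99.1], 20), ([290.3, 124.8], 12), ([386.0, 125.7], 7), ([69.4, 190.5], 51), ([62.3, 193.7], 126), ([55.2, 200.8], 97), ([2.5, 300.4], 54)] [[386.1, 125.9], [290.3, 125.4]]
0.05 (array([366.28571429, 160.        ]), np.int32(42)) r 0.00813476947341037 pos 4.08953668673419
-0.05 (array([270.87804878, 157.36585366]), np.int32(41)) r 0.0077418177876021526 pos 3.0455673627039155
-0.058 [315.75727794  70.20716436]
-0.042 [315.6571343   88.87834005]
nut [315.50650654  80.73130231]
before
[[147 148 147 148 146 146 148 146 147 148 147 149 149 147]
 [103 103 105 105 105 103 103 103 103 103 102 106 105 104]
 [158 159 162 160 166 162 169 165 164 156 156 160 156 152]
 [199 201 211 205 196 176  79 135 199 200 202 202 203 193]
 [203 205 203 202 193 146  77 106 134 139 209 205 206 204]
 [202 201 200 199 176 175 147 127 128 130 210 203 201 204]
 [205 204 203 206 174 192 218 174 129 135 203 206 201 199]
 [204 205 211 213 175 200 217 175 130 204 205 212 207 199]
 [201 204 206 207 
[... 705 characters left out ...]
2 208 209 198 196  77  76 199 199 204 202 205 201]
 [200 203 201 201 197 195  80  72 198 206 212 207 204 206]
 [199 204 202 199 199 199 204 206 201 204 208 204 203 198]
 [202 207 205 209 204 197 203 201 206 210 205 206 207 200]
 [205 204 210 213 201 177 223 223 180 200 202 209 211 205]
 [198 200 202 205 182 207 225 223 170 193 204 209 212 208]
 [193 199 198 201 179 209 117 123 146 134 208 208 203 203]
 [195 209 207 205 181 202 133 128 129 133 207 201 196 199]
 [201 206 204 207 211 164 215 198 195 209 214 210 203 204]
 [207 202 204 207 207 206 215 194 202 207 205 209 212 207]
 [205 203 200 205 206 204 201 205 206 206 201 202 209 206]
 [199 198 203 206 207 210 201 203 208 212 207 207 210 202]]
```

```bash
python3 -c "
from workcell import *
print(job_done())"
```

```text
the job is handed in; nothing more can be done
None
```

The left dial is at position 4, the right dial is at 3, and the toggle was then pushed over to on. A last wrist-camera picture showed these settings and the box still in place, and the job is handed in; no verdict came back.

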